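Run along the curved row and press the plugs home

ROBOT

A 6-joint arm with a two-finger parallel gripper is mounted at the origin on a cart in front of the work surface, level with it; the furniture and walls round the work are solid. World frame = base frame: x ahead of the robot, y to its left, z up, the work surface at z = 0. Lengths are in mm, angles in rad, forces in N, time in s.
With the tool pointing down it reaches from about 375 to 825 mm from the base axis. Payload 5.5 kg.
Tool frame: the origin (TCP) lies at the very end of the fingers, on their centre line; the grasp point (between the pads) lies 19 mm behind it; z points along the fingers, x is the direction in which the jaws open and shut, and the axes are right-handed (so a half turn about z gives the same grasp; the last joint's range is limited). The gripper opens to 85 mm and grips with 20 to 120 N. Pads are 22 mm wide; open, the fingers measure 114 mm over their backs; the gripper's body (76 mm by 85 mm) begins 54 mm behind the grasp point. The pads swing forward as they close: fully open they stand 13 mm farther back than shut.
Start: joints at [-1.24, 0.314, -0.047, 1.21, 0, 1.571], TCP at [194.876, -567.466, 194.199] pointing down, gripper open.
Joint ranges: [-2.67, 2.67], [-0.69, 1.73], [-1.03, 1.25], [-2.08, 2.16], [-1.42, 1.45], [-3.14, 3.14]. Speed limits (rad/s): [2.39, 2.39, 3.01, 3.14, 3.14, 3.14].

INTERFACE

Orientations are given as a unit quaternion [w, x, y, z].
In Python, from cell import env, capture, calibration gives the robot as it stands.
- The arm moves only by the shell command python3 -m jog 'ROWS' [OPENING] [FORCE]. ROWS is JSON, a list of rows, each a list of 2 entries, a list of its own where there are three numbers: the shift along the tool's x, y, z in cm, then the turn, a rotation vector about the tool's x, y, z in rad. In form: [[[tx, ty, tz], [ax, ay, az]], ...]. A call has exactly 5 rows; each row is the pose to reach, as a shift and turn from the pose commanded when the call began, along the tool's axes at that moment; what a row does not reach only later rows make up. A row lasts 1/10 s, in which the tool goes at most 50 mm and 8.59 degrees, less where a joint would pass 70% of its speed; a pose out of reach is approached as far as the arm can. A call with a gripper value outside its range is refused whole. OPENING is the opening in per cent of the stroke, from 0 (shut) to 100 (fully open), set as the call begins (- or left out, the last holds). The fingers move at their own pace and stop on an object; FORCE is the grip in N (left out, the last holds). Time passes only in rows, so rows that repeat a pose let the fingers close, or fill a call up. It gives the time, the measured TCP pose, the force and the opening at its end, in the units of the state.
- env.sense(): the state, without advancing time (a new reading comes with each control period).
- capture(name): name is "side" or "top" or "wrist"; returns (picture, depth): 400x640x3 uint8, blue, green, red; 400x640 float32, mm along the optical axis (not along the pixel's ray), 0 where there is no reading.
- calibration(name): a dict with "intrinsics" (3x3 intrinsics, pixels), "dist_coeffs" ([k1, k2, p1, p2, k3] as OpenCV has them; the pictures are not rectified), "pose" (4x4, takes a point from camera to world coordinates). Camera axes: x right, y down, z forward; pixel columns grow to the right and rows downward; lengths in mm; the calibration is good to about 2 mm. A picture is of the moment at which its call begins: read the wrist's pose just before it. calibration takes no time and is no camera call; for the wrist camera it gives the pose at the moment of the call.
- env.finish_job(): hands the job in, once; it reports no verdict.
The state is a dict: "clock": time; "joint_pos": joint angles; "joint_velocities": joint speeds; "effort": joint torques, N m; "ee_pos": TCP position; "ee_rot": TCP orientation; "force": force on the tool from outside, world axes, zero at the start; "torque": the same for the moment, N m; "opening": opening from 0.0 (shut) to 1.0 (fully open).
Only numpy, scipy, OpenCV 4.12 (cv2) and the standard library are available. Lean on these libraries where they do the work, as an engineer would, in place of code of your own. Each camera call takes 0.05 s, during which the arm holds its last target.

TASK

Close the sample block: starting with the plug at the end by the steel index post, run your fingertips along the curved line on the block and gently press each of the four round plugs down until it is fully home, one after another to the far end. Do it in one pass: from the first plug to the last stay over the curved line, with the fingertips never more than about 3 cm above the plugs. Only press: do not pull a plug out, and leave the stopper and the weight on the block and the other things round it where they stand.

Things in the scene. Friction and masses are not known exactly. Their poses are not given: they have to be found in the camera images.
- block: aluminium sample block, fixed to the worktop, 110 mm (its x) by 170 mm (its y) by 35 mm high (flat deck at z = 35 mm). Origin at the centre of its underside; x and y along its sides, z up. It may stand at any yaw. On the deck an engraved curved line joins four round plugs; a steel index post (14 mm across, 12 mm high) stands at the corner x = -42, y = 72 mm of its frame, which is the corner by plug 1's end of the row
- arc_centre (a point): centre of the engraved arc (radius 90 mm), on the deck at x = -60, y = 0 of the block's frame, just off the block. The plugs stand on the arc at +36, +12, -12 and -36 degrees from the block's x axis, plug 1 to plug 4, 37 mm apart
- plug1_top (a point): centre of the flat top of the first plug of the row (the end by the index post): round grey head 16 mm across and 7 mm thick on a stem, in a collar 2 mm high. The top stands about 18 mm above the deck when the plug is up and 9 mm when fully home
- plug1 (a joint): how far the first plug is pressed in, m: 0 to 0.002 at the start, 0.009 when its head rests on the collar; negative if it is drawn out. It slides straight down against a friction of about 4 N and stays where it is left
- plug2_top (a point): centre of the flat top of the second plug of the row: round grey head 16 mm across and 7 mm thick on a stem, in a collar 2 mm high. The top stands about 18 mm above the deck when the plug is up and 9 mm when fully home
- plug2 (a joint): how far the second plug is pressed in, m: 0 to 0.002 at the start, 0.009 when its head rests on the collar; negative if it is drawn out. It slides straight down against a friction of about 4 N and stays where it is left
- plug3_top (a point): centre of the flat top of the third plug of the row: round grey head 16 mm across and 7 mm thick on a stem, in a collar 2 mm high. The top stands about 18 mm above the deck when the plug is up and 9 mm when fully home
- plug3 (a joint): how far the third plug is pressed in, m: 0 to 0.002 at the start, 0.009 when its head rests on the collar; negative if it is drawn out. It slides straight down against a friction of about 4 N and stays where it is left
- plug4_top (a point): centre of the flat top of the fourth and last plug of the row: round grey head 16 mm across and 7 mm thick on a stem, in a collar 2 mm high. The top stands about 18 mm above the deck when the plug is up and 9 mm when fully home
- plug4 (a joint): how far the fourth and last plug is pressed in, m: 0 to 0.002 at the start, 0.009 when its head rests on the collar; negative if it is drawn out. It slides straight down against a friction of about 4 N and stays where it is left
- rubber_stopper: tapered rubber stopper, 26 mm across and 26 mm high, standing loose on the block's deck on the inner side of the curve, some 50 mm from the nearest plug; leave it. Origin at the centre of its underside
- weight_2: small knob weight, 21 mm across and 25 mm high, standing loose on the block's deck on the inner side of the curve, some 50 mm from the nearest plug; leave it. Origin at the centre of its underside
- flask: small stoppered conical flask, 65 mm across, 84 mm high, standing loose on the worktop to the left; leave it. Origin at the centre of its underside
- timer: wedge-shaped lab timer, 41x62x52 mm, standing loose on the worktop to the left; leave it. Origin at the centre of its underside
- tape_roll: roll of masking tape lying flat, 66 mm across, 19 mm high, loose on the worktop to the right; leave it. Origin at the centre of its underside

How it is judged:
By the outcome, as a careful person would: the job done as asked, in the order asked, and still so for the second after the job is handed in, with the robot touching nothing.
It also fails if it takes over 42 s, if anything falls off the work surface, if the arm or the gripper's body presses on something with over 40 N, if the wrist force passes 120 N, or if a joint passes its speed limit or range.

## Working session

There is one attempt and no reset: what is moved stays moved. The work goes in short steps, Python scripts to look and compute and a shell command to move; the robot and the scene stay as the last step left them, time stands still between calls to the robot, and variables do not carry over. Pictures are saved under pics/ and viewed, and the job is handed in when it is done.

```bash
ls; mkdir -p pics; python3 - <<'E'
from cell import env, capture, calibration
import cv2,numpy as np
s=env.sense();print(s)
for n in("top","side"):
    p,d=capture(n);cv2.imwrite(f"pics/{n}0.png",p);np.save(f"pics/{n}0.npy",d)
    c=calibration(n);print(n,c)
E
```

```text
pics
{'clock': 0.0, 'joint_pos': array([-1.24001867e+00,  3.14250495e-01, -4.81087742e-02,  1.21022235e+00,
       -2.13986268e-05,  1.57084253e+00]), 'joint_velocities': array([-0.00128907,  0.00011425, -0.00021955, -0.00104663, -0.00029633,
       -0.00079577]), 'effort': array([-1.14686018e-04, -5.39589214e+01,  3.39750123e+01,  1.93221134e-02,
        4.23769836e-05, -1.50494891e-06]), 'ee_pos': array([ 194.64090962, -566.83936845,  193.30696241]), 'ee_rot': array([-5.09939463e-04,  8.13859291e-01, -5.81061320e-01, -7.32727331e-04]), 'force': array([-1.05234427, -0.03201669,  0.73224215]), 'torque': array([-0.02781824,  0.0533927 ,  0.00167361]), 'opening': 1.0020637004754662}
top {'intrinsics': array([[399.46113116,   0.        , 318.15246392],
       [  0.        , 399.46113116, 188.84457757],
       [  0.        ,   0.        ,   1.        ]]), 'dist_coeffs': array([-0.0172644,  0.       ,  0.       ,  0.       ,  0.       ]), 'pose': array([[-2.34520886e-02, -9.82232846e-01,  1.86195153e-01,
         3.01542111e+02],
       [-9.99565118e-01,  1.97076858e-02, -2.19358742e-02,
        -7.97575209e+01],
       [ 1.78766605e-02, -1.86628622e-01, -9.82267877e-01,
         1.15414370e+03],
       [ 0.00000000e+00,  0.00000000e+00,  0.00000000e+00,
         1.00000000e+00]])}
side {'intrinsics': array([[491.04504279,   0.        , 315.22663417],
       [  0.        , 491.04504279, 193.48265422],
       [  0.        ,   0.        ,   1.        ]]), 'dist_coeffs': array([0.00772106, 0.        , 0.        , 0.        , 0.        ]), 'pose': array([[ 9.83529379e-01, -9.35664583e-02,  1.54645656e-01,
         2.79264771e+02],
       [-1.80744727e-01, -5.14531853e-01,  8.38205414e-01,
        -1.28714320e+03],
       [ 1.14220415e-03, -8.52351037e-01, -5.22968837e-01,
         7.94119970e+02],
       [ 0.00000000e+00,  0.00000000e+00,  0.00000000e+00,
         1.00000000e+00]])}
```

View pics/top0.png

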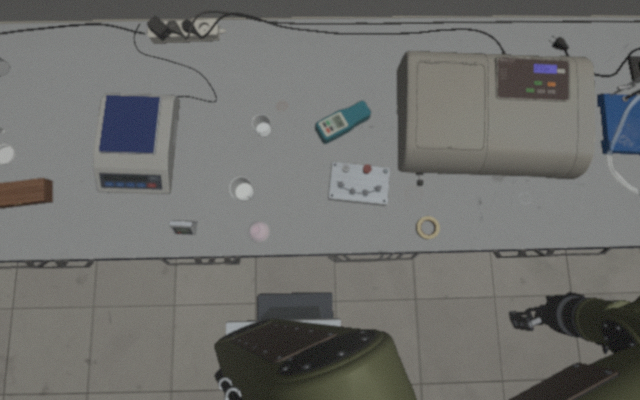

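View pics/side0.png

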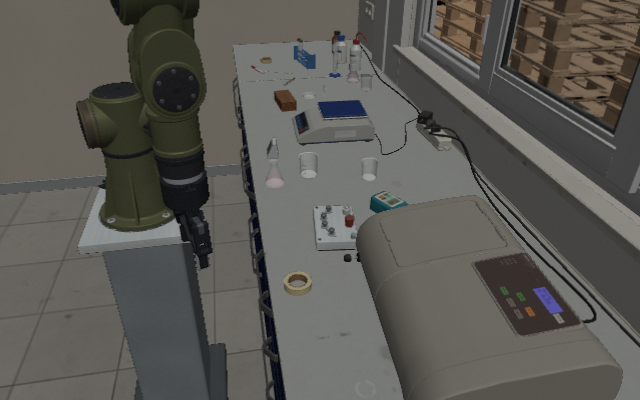

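```bash
python3 - <<'E'
import cv2
a=cv2.imread("pics/top0.png")[155:212,320:400];cv2.imwrite("pics/topz.png",cv2.resize(a,None,fx=9,fy=9,interpolation=cv2.INTER_CUBIC))
a=cv2.imread("pics/side0.png")[190:265,295:380];cv2.imwrite("pics/sidez.png",cv2.resize(a,None,fx=8,fy=8,interpolation=cv2.INTER_CUBIC)[:600])
E
```

```text
(no output)
```

View pics/topz.png

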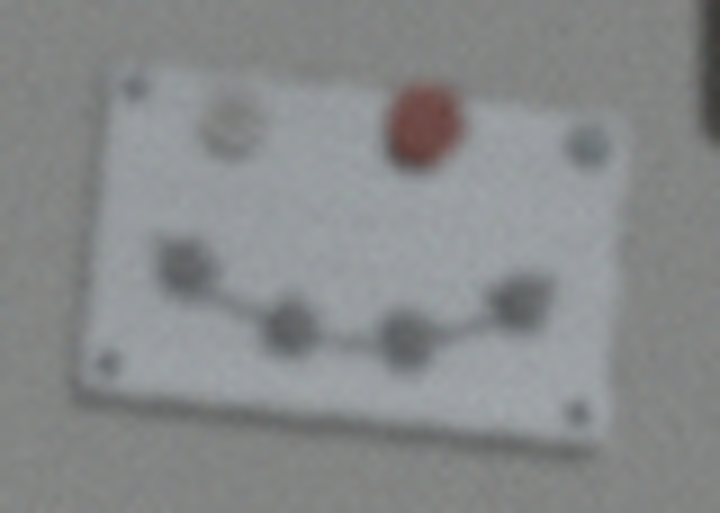

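View pics/sidez.png

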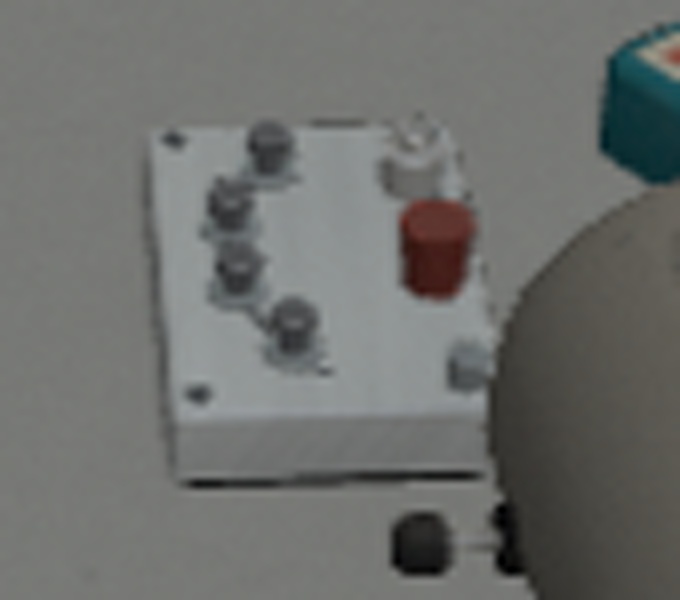

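```bash
cat > h.py <<'E'
import cv2,numpy as np
from cell import env,capture,calibration
def ray(c,uv,z):
    p=cv2.undistortPoints(np.array(uv,float).reshape(-1,1,2),c["intrinsics"],c["dist_coeffs"]).reshape(-1,2)
    d=np.c_[p,np.ones(len(p))]@c["pose"][:3,:3].T;o=c["pose"][:3,3]
    return o+d*((np.asarray(z)-o[2])/d[:,2])[:,None]
def cloud(c,d):
    v,u=np.nonzero(d);
    p=cv2.undistortPoints(np.c_[u,v].astype(float).reshape(-1,1,2),c["intrinsics"],c["dist_coeffs"]).reshape(-1,2)
    P=np.c_[p,np.ones(len(p))]*d[v,u][:,None]
    W=np.full(d.shape+(3,),np.nan);W[v,u]=P@c["pose"][:3,:3].T+c["pose"][:3,3];return W
def fit(B,W):
    B=np.array(B,float);W=np.array(W,float)[:,:2];b=B.mean(0);w=W.mean(0)
    H=(B-b).T@(W-w);t=np.arctan2(H[0,1]-H[1,0],H[0,0]+H[1,1])
    R=np.array([[np.cos(t),-np.sin(t)],[np.sin(t),np.cos(t)]]);T=w-R@b
    return t,R,T,np.linalg.norm(W-(B@R.T+T),axis=1)
PL=np.array([[-60+90*np.cos(a),90*np.sin(a)] for a in np.radians([36,12,-12,-36])])
E
python3 - <<'E'
from h import *
c=calibration("top")
X=np.array([(522,302),(406,338),(290,326),(186,264),(590,146)])/9-0.45+[320,155]
W=ray(c,X,np.array([48,48,48,48,47.]));print(W.round(1))
t,R,T,e=fit(np.r_[PL,[[-42,72]]],W);print(np.degrees(t),T,e)
print((PL@R.T+T).round(1))
S=cloud(c,np.load("pics/top0.npy"))
for v,u in[(170,410),(150,410),(172,430),(100,450),(165,500),(185,360),(182,420),(110,340)]:print(u,v,S[v,u].round(0))
E
```

```text
[[ 510.  -272.5   48. ]
 [ 499.2 -235.5   48. ]
 [ 503.8 -199.2   48. ]
 [ 524.2 -167.2   48. ]
 [ 560.1 -297.    47. ]]
172.14960427394766 [ 529.29638536 -221.0814826 ] [0.99048887 0.42170844 0.54692468 0.50256896 1.53478354]
[[ 509.4 -271.7]
 [ 499.  -235.8]
 [ 504.1 -198.7]
 [ 523.8 -166.9]]
410 170 [ 557. -364.   66.]
410 150 [ 596. -351.  130.]
430 172 [ 552. -423.   56.]
450 100 [ 726. -461.  156.]
500 165 [ 555. -600.  111.]
360 185 [ 523. -225.   34.]
420 182 [ 524. -393.   54.]
340 110 [ 748. -175.   41.]
```

```bash
python3 -m jog '[[[-1.5,-2.7,0],[0,0,0]],[[-3.5,-6.3,0],[0,0,0]],[[-5.7,-10.3,0],[0,0,0]],[[-7.9,-14.3,0],[0,0,0]],[[-10,-18,0],[0,0,0]]]' 0 40
python3 -m jog '[[[-2.2,-4,0],[0,0,0]],[[-4.4,-8,0],[0,0,0]],[[-6.6,-12,0],[0,0,0]],[[-8.6,-16,0],[0,0,0]],[[-9.6,-18,0],[0,0,0]]]'
python3 -m jog '[[[0,0,0],[0,0,0]],[[0,0,0],[0,0,0]],[[0,0,0],[0,0,0]],[[0,0,0],[0,0,0]],[[0,0,0],[0,0,0]]]'
python3 - <<'E'
from h import *
c=calibration("wrist");p,d=capture("wrist");cv2.imwrite("pics/w1.png",p);np.save("pics/w1.npy",d)
import pickle;pickle.dump(c,open("c1.pkl","wb"));print(c["pose"].round(2));print(env.sense()["joint_pos"].round(3))
E
```

```text
clock: 0.6
ee_pos: [333.4, -412.7, 193.8]
ee_rot: [-0.0, 0.814, -0.581, -0.0]
force: [-0.6, -0.5, -0.1]
opening: 0.144
clock: 1.1
ee_pos: [473.5, -262.4, 193.9]
ee_rot: [-0.0, 0.815, -0.58, -0.0]
force: [-0.4, -0.1, -0.3]
opening: -0.001
clock: 1.6
ee_pos: [471.1, -266.0, 194.2]
ee_rot: [0.0, 0.813, -0.582, -0.0]
force: [-0.6, -0.4, -0.3]
opening: -0.002
[[ 3.2000e-01 -9.1000e-01 -2.5000e-01  5.3362e+02]
 [-9.5000e-01 -3.1000e-01 -8.0000e-02 -2.4450e+02]
 [-0.0000e+00  2.6000e-01 -9.6000e-01  3.7344e+02]
 [ 0.0000e+00  0.0000e+00  0.0000e+00  1.0000e+00]]
[-0.514  0.203 -0.192  1.177 -0.     2.299]
```

View pics/w1.png

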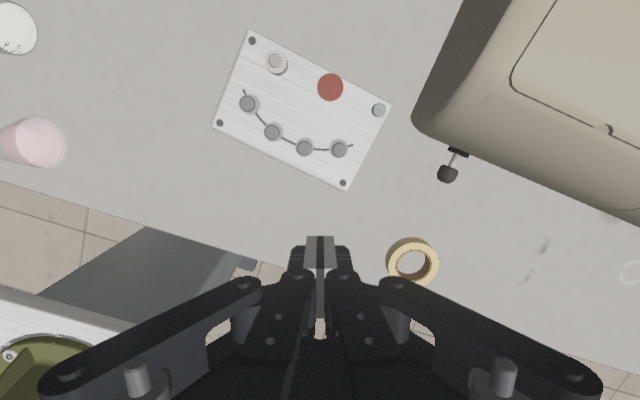

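```bash
python3 - <<'E'
from h import *
import pickle
c=pickle.load(open("c1.pkl","rb"));p=cv2.imread("pics/w1.png")
z=cv2.resize(p[20:200,200:410],None,fx=3.8,fy=3.3*0+3.3,interpolation=cv2.INTER_CUBIC)
z=cv2.resize(p[20:200,200:400],None,fx=3,fy=3,interpolation=cv2.INTER_CUBIC)
g=cv2.cvtColor(z,cv2.COLOR_BGR2GRAY)
C=cv2.HoughCircles(cv2.medianBlur(g,5),cv2.HOUGH_GRADIENT,1,40,param1=80,param2=16,minRadius=17,maxRadius=36)[0]
for x,y,r in C:
    cv2.circle(z,(int(x),int(y)),int(r),(0,0,255),1);cv2.putText(z,f"{x:.0f},{y:.0f}",(int(x)+20,int(y)),0,.4,(255,0,0),1)
    print(x,y,r,ray(c,[[200+(x-1)/3,20+(y-1)/3]],[52.])[0].round(1))
cv2.imwrite("pics/w1z.png",z)
E
```

```text
313.5 379.5 27.1 [ 500.3 -238.2   52. ]
415.5 384.5 28.0 [ 510.2 -272.5   52. ]
535.5 270.5 21.0 [ 559.4 -298.1   52. ]
214.5 336.5 23.0 [ 503.2 -201.3   52. ]
233.5 131.5 34.3 [ 568.1 -188.6   52. ]
142.5 253.5 22.7 [ 521.7 -170.5   52. ]
```

View pics/w1z.png

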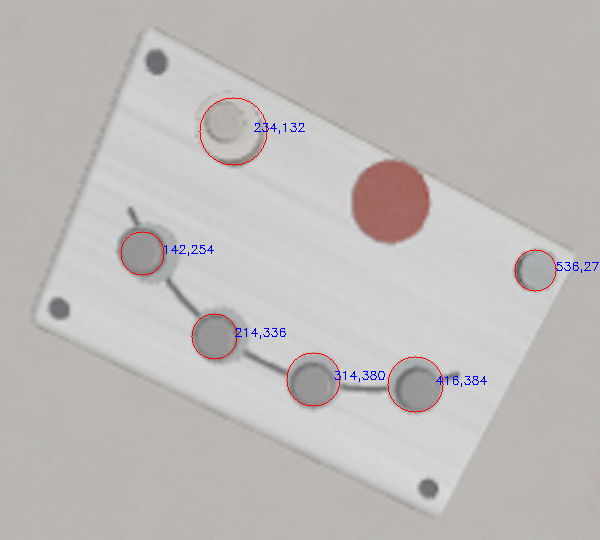

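```bash
python3 - <<'E'
from h import *
import pickle
c=pickle.load(open("c1.pkl","rb"))
X=(np.array([(419,389),(313,384),(214.5,336.5),(142.5,253.5),(537,270)])-1)/3+[200,20]
W=ray(c,X,[52,52,52,52,47.])
t,R,T,e=fit(np.r_[PL,[[-42,72]]],W);print(W.round(1),np.degrees(t),T,e)
P=PL@R.T+T;print(P.round(1))
s=env.sense();print(s["ee_pos"],s["ee_rot"])
from scipy.spatial.transform import Rotation as Ro
q=s["ee_rot"];M=Ro.from_quat([*q[1:],q[0]]).as_matrix()
prev=s["ee_pos"][:2]
for a in (36,30,24,18,12,6,0,-6,-12,-18,-24,-30,-36):
    w=R@np.array([-60+90*np.cos(np.radians(a)),90*np.sin(np.radians(a))])+T
    d=np.r_[w-prev,0];print(a,w.round(1),"step",(M.T@d/10).round(2));
    if a in(36,12,-12): prev=w
E
```

```text
[[ 509.1 -274.2   52. ]
 [ 498.8 -238.5   52. ]
 [ 503.2 -201.3   52. ]
 [ 521.7 -170.5   52. ]
 [ 560.1 -299.3   47. ]] 172.81713912126202 [ 528.25951399 -223.48765111] [0.23414424 0.65673211 0.45998489 1.1931052  1.16326335]
[[ 508.9 -274.4]
 [ 498.1 -238.5]
 [ 502.8 -201.4]
 [ 522.2 -169.4]]
[ 471.17788915 -265.8667223   194.23078186] [ 1.91121261e-05  8.13456122e-01 -5.81626286e-01  1.23148535e-05]
36 [ 508.9 -274.4] step [ 2.03 -3.3   0.  ]
30 [ 504.8 -265.9] step [-0.94  0.11 -0.  ]
24 [ 501.6 -257. ] step [-1.88  0.13 -0.  ]
18 [ 499.4 -247.9] step [-2.82  0.05 -0.  ]
12 [ 498.1 -238.5] step [-3.74 -0.13 -0.  ]
6 [ 497.8 -229.1] step [-0.9  -0.28 -0.  ]
0 [ 498.5 -219.7] step [-1.77 -0.65 -0.  ]
-6 [ 500.2 -210.5] step [-2.59 -1.1  -0.  ]
-12 [ 502.8 -201.4] step [-3.36 -1.64 -0.  ]
-18 [ 506.3 -192.7] step [-0.71 -0.62 -0.  ]
-24 [ 510.8 -184.4] step [-1.35 -1.31 -0.  ]
-30 [ 516.1 -176.6] step [-1.92 -2.06 -0.  ]
-36 [ 522.2 -169.4] step [-2.4  -2.87 -0.  ]
```

```bash
python3 -m jog '[[[0.7,-1.1,2],[0,0,0]],[[1.4,-2.4,4.5],[0,0,0]],[[1.9,-3.3,7],[0,0,0]],[[1.9,-3.3,9],[0,0,0]],[[1.9,-3.3,11],[0,0,0]]]'
python3 -m jog '[[[0,0,0.4],[0,0,0]],[[0,0,0.8],[0,0,0]],[[0,0,1],[0,0,0]],[[0,0,1],[0,0,0]],[[0,0,1],[0,0,0]]]'
python3 - <<'E'
from h import *
print(env.sense()["force"])
p,d=capture("wrist");cv2.imwrite("pics/w2.png",p)
p,d=capture("side");cv2.imwrite("pics/s2.png",cv2.resize(p[170:270,280:400],None,fx=6,fy=6,interpolation=cv2.INTER_CUBIC))
E
```

```text
clock: 2.15
ee_pos: [508.9, -272.8, 83.1]
ee_rot: [0.0, 0.814, -0.581, -0.0]
force: [0.3, 0.8, 0.4]
opening: 0.002
clock: 2.65
ee_pos: [509.6, -272.8, 75.1]
ee_rot: [-0.0, 0.814, -0.581, 0.001]
force: [-0.5, -0.0, 0.5]
opening: -0.001
[-0.51141277 -0.03221078  0.46973216]
```

View pics/w2.png

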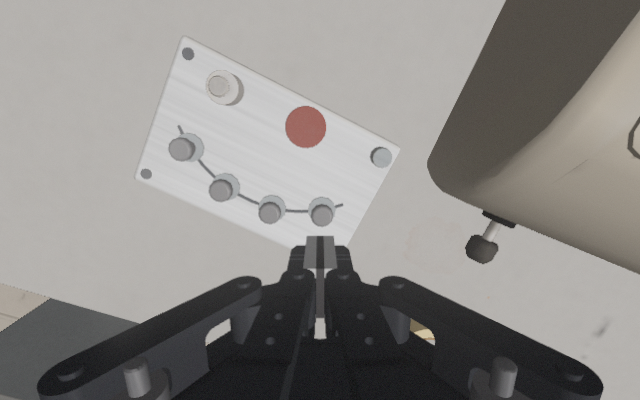

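View pics/s2.png

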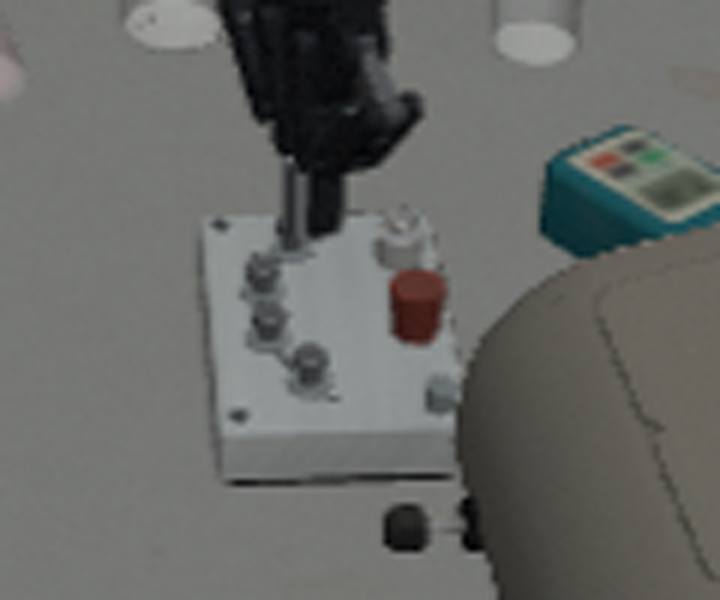

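```bash
python3 - <<'E'
from h import *
s=env.sense()
for n in("side","wrist"):
    c=calibration(n);T=np.linalg.inv(c["pose"])
    pts=np.array([[508.9,-274.4,53],[498.1,-238.5,53],[502.8,-201.4,53],[522.2,-169.4,53],s["ee_pos"]])
    uv=cv2.projectPoints(pts,cv2.Rodrigues(T[:3,:3])[0],T[:3,3],c["intrinsics"],c["dist_coeffs"])[0][:,0]
    print(n,uv.round(1)); 
    if n=="side":print(((uv-[280,170])*6).round())
c=calibration("side");p,d=capture("side");S=cloud(c,d)
print(d[205:216,326:340].round(0)); print(S[208,331],S[211,333],S[200,331])
cv2.imwrite("pics/s3.png",cv2.resize(p[170:260,290:390],None,fx=6,fy=6,interpolation=cv2.INTER_CUBIC))
E
```

```text
side [[331.4 227.9]
 [324.6 220.5]
 [323.6 212.7]
 [328.2 205.7]
 [331.7 220.5]]
[[309. 347.]
 [268. 303.]
 [262. 256.]
 [289. 214.]
 [310. 303.]]
wrist [[322.2 216.9]
 [268.5 215. ]
 [218.4 192. ]
 [178.3 149.7]
 [320.2 226.3]]
[[1467. 1239. 1230. 1226. 1226. 1226. 1216. 1215. 1221. 1220. 1230. 1229.
  1461. 1464.]
 [1364. 1237. 1233. 1226. 1224. 1226. 1223. 1224. 1228. 1226. 1227. 1229.
  1394. 1396.]
 [1359. 1239. 1232. 1230. 1226. 1231. 1224. 1224. 1225. 1230. 1227. 1394.
  1390. 1387.]
 [1364. 1355. 1236. 1232. 1229. 1229. 1220. 1224. 1228. 1227. 1236. 1382.
  1385. 1385.]
 [1379. 1359. 1362. 1230. 1227. 1234.    0. 1239. 1236. 1241. 1382. 1381.
  1379. 1381.]
 [1371. 1367. 1365. 1365. 1231. 1234. 1237. 1377. 1376. 1381. 1383. 1379.
  1376. 1378.]
 [1367. 1368. 1370. 1366. 1362. 1374. 1377. 1374. 1370. 1373. 1371. 1372.
  1374. 1375.]
 [1365. 1361. 1367. 1359. 1362. 1367. 1373. 1367. 1362. 1369. 1368. 1369.
  1365. 1366.]
 [1335. 1361. 1365. 1356. 1367. 1373. 1364. 1358. 1361. 1362. 1362. 1364.
  1361. 1358.]
 [1327. 1361. 1363. 1364. 1360. 1359. 1363. 1357. 1355. 1358. 1359. 1357.
  1358. 1362.]
 [1330. 1355. 1355. 1360. 1350. 1355. 1354. 1355. 1356. 1352. 1352. 1358.
  1350. 1357.]]
[ 504.72397445 -282.94309609  120.55040477] [ 536.07393985 -169.65562269   33.83897233] [ 505.35105047 -278.20415535  141.21343108]
```

```bash
python3 - <<'E'
from h import *
print(env.sense()["clock"],env.sense()["ee_pos"])
c=calibration("side");p,d=capture("side");S=cloud(c,d)
M=(np.abs(S[...,0]-509)<25)&(np.abs(S[...,1]+272)<25)&(S[...,2]>20)
v,u=np.nonzero(M)
for r in np.unique(v): print(r,u[v==r].min(),u[v==r].max(),np.median(S[r,u[v==r]],axis=0).round())
c=calibration("wrist");p,d=capture("wrist");W=cloud(c,d)
for r in range(200,270,4):print(r,d[r,310:332:5].round(),W[r,316].round(),W[r,326].round())
E
```

```text
2.8 [ 509.43591835 -272.6081047    74.80968825]
0 347 349 [ 528. -293.  613.]
1 348 350 [ 530. -294.  611.]
2 350 351 [ 533. -294.  609.]
3 351 351 [ 534. -294.  607.]
49 327 330 [ 488. -297.  520.]
50 328 328 [ 489. -295.  518.]
51 326 326 [ 485. -294.  516.]
52 329 329 [ 490. -297.  514.]
53 326 329 [ 488. -295.  512.]
54 327 327 [ 486. -297.  510.]
64 326 326 [ 484. -297.  489.]
72 326 331 [ 490. -295.  472.]
73 326 327 [ 486. -294.  470.]
74 326 330 [ 488. -296.  468.]
75 326 328 [ 487. -295.  466.]
76 328 328 [ 489. -296.  464.]
96 325 327 [ 486. -294.  419.]
97 326 326 [ 486. -294.  416.]
98 325 329 [ 489. -294.  414.]
99 325 332 [ 491. -293.  411.]
100 324 335 [ 496. -283.  405.]
101 325 338 [ 499. -287.  404.]
102 325 342 [ 500. -293.  404.]
103 331 331 [ 497. -297.  403.]
113 347 347 [ 534. -295.  377.]
116 326 326 [ 486. -296.  373.]
118 325 325 [ 484. -293.  368.]
121 326 326 [ 486. -296.  362.]
123 325 325 [ 484. -296.  357.]
129 325 325 [ 484. -296.  343.]
133 325 325 [ 484. -296.  333.]
144 325 325 [ 485. -296.  306.]
146 325 325 [ 485. -295.  300.]
147 345 345 [ 532. -
[... 2669 characters left out ...]
 234. 234. 235. 235.] [ 490. -276.   35.] [ 493. -283.   35.]
236 [148. 148. 148. 148. 147.] [ 518. -267.  115.] [ 520. -272.  116.]
240 [144. 143. 143. 143. 143.] [ 518. -267.  121.] [ 519. -272.  120.]
244 [138. 139. 138. 138. 139.] [ 519. -267.  126.] [ 520. -272.  125.]
248 [135. 135. 134. 135. 135.] [ 518. -267.  130.] [ 520. -272.  130.]
252 [131. 131. 130. 130. 130.] [ 518. -268.  134.] [ 520. -272.  134.]
256 [126. 125. 127. 128. 127.] [ 518. -267.  138.] [ 520. -272.  138.]
260 [122. 123. 122. 124. 123.] [ 518. -268.  142.] [ 519. -271.  141.]
264 [121. 120. 120. 120. 120.] [ 518. -268.  145.] [ 520. -271.  145.]
268 [117. 117. 117. 116. 117.] [ 518. -268.  148.] [ 520. -271.  148.]
```

View pics/s3.png

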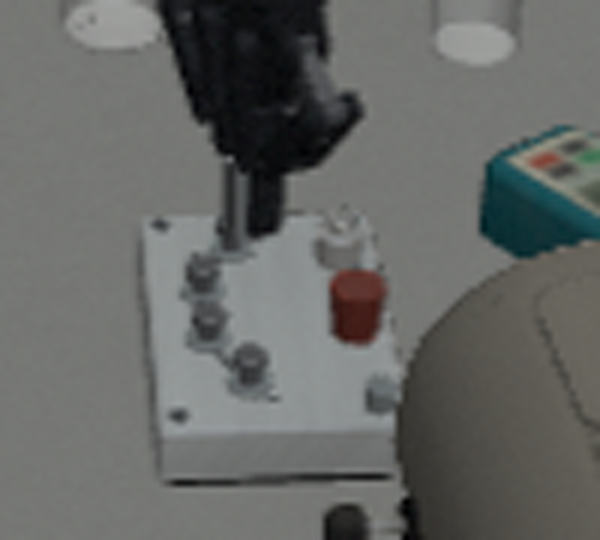

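```bash
python3 -m jog '[[[0,0,0.4],[0,0,0]],[[0,0,0.8],[0,0,0]],[[0,0,1.2],[0,0,0]],[[0,0,1.6],[0,0,0]],[[0,0,1.8],[0,0,0]]]'
cat > tip.py <<'E'
from h import *
s=env.sense();print(s["clock"],s["ee_pos"].round(1),s["force"].round(1))
c=calibration("side");p,d=capture("side");S=cloud(c,d);e=s["ee_pos"]
M=(np.abs(S[...,0]-e[0])<18)&(np.abs(S[...,1]-e[1])<18)&(S[...,2]>58)
v,u=np.nonzero(M);print("side tip",S[v.max(),u[v==v.max()]].round(0))
c=calibration("wrist");p,d=capture("wrist");W=cloud(c,d)
k=W[:,320,2];
for r in range(222,250,2):print(r,W[r,315].round(0),W[r,325].round(0))
E
python3 tip.py
```

```text
clock: 3.4
ee_pos: [508.7, -272.2, 55.5]
ee_rot: [0.0, 0.814, -0.581, -0.0]
force: [0.1, 0.4, 0.3]
opening: 0.0
3.4 [ 508.7 -272.2   55.5] [0.1 0.4 0.3]
side tip [[ 500. -284.   98.]
 [ 504. -278.   93.]
 [ 506. -280.   95.]
 [ 509. -279.   94.]
 [ 511. -280.   93.]]
222 [ 509. -269.   52.] [ 511. -274.   52.]
224 [ 508. -269.   52.] [ 510. -275.   52.]
226 [ 506. -269.   52.] [ 509. -275.   52.]
228 [ 505. -270.   52.] [ 507. -276.   52.]
230 [ 504. -270.   52.] [ 506. -276.   52.]
232 [ 503. -271.   52.] [ 505. -277.   52.]
234 [ 494. -273.   34.] [ 503. -277.   51.]
236 [ 517. -267.   96.] [ 519. -271.   96.]
238 [ 517. -267.   98.] [ 519. -271.   99.]
240 [ 517. -267.  102.] [ 519. -271.  101.]
242 [ 517. -267.  103.] [ 519. -271.  104.]
244 [ 517. -267.  106.] [ 519. -271.  106.]
246 [ 517. -267.  108.] [ 519. -271.  108.]
248 [ 517. -267.  110.] [ 519. -271.  111.]
```

```bash
python3 -m jog '[[[0,0,0.6],[0,0,0]],[[0,0,1.2],[0,0,0]],[[0,0,1.8],[0,0,0]],[[0,0,2.4],[0,0,0]],[[0,0,2.8],[0,0,0]]]'
python3 tip.py
python3 - <<'E'
from h import *
p,d=capture("wrist");cv2.imwrite("pics/w4.png",p)
p,d=capture("side");cv2.imwrite("pics/s4.png",cv2.resize(p[170:260,290:390],None,fx=6,fy=6,interpolation=cv2.INTER_CUBIC))
E
```

```text
clock: 4.0
ee_pos: [508.7, -272.2, 27.3]
ee_rot: [0.0, 0.814, -0.581, -0.0]
force: [0.6, 0.1, -0.1]
opening: 0.002
4.0 [ 508.7 -272.2   27.3] [ 0.6  0.1 -0.1]
side tip [[ 501. -279.   66.]
 [ 504. -279.   66.]
 [ 507. -278.   65.]
 [ 509. -279.   65.]
 [ 512. -277.   64.]]
222 [ 513. -267.   36.] [ 515. -273.   37.]
224 [ 512. -268.   35.] [ 514. -273.   36.]
226 [ 511. -268.   37.] [ 513. -273.   38.]
228 [ 510. -268.   37.] [ 516. -272.   49.]
230 [ 512. -268.   47.] [ 515. -272.   51.]
232 [ 513. -268.   50.] [ 515. -273.   51.]
234 [ 512. -268.   51.] [ 514. -273.   52.]
236 [ 517. -266.   69.] [ 519. -271.   68.]
238 [ 517. -266.   70.] [ 519. -271.   70.]
240 [ 518. -266.   74.] [ 519. -271.   73.]
242 [ 517. -266.   76.] [ 518. -271.   74.]
244 [ 517. -267.   77.] [ 519. -271.   78.]
246 [ 517. -267.   80.] [ 519. -271.   80.]
248 [ 517. -267.   81.] [ 519. -271.   83.]
```

View pics/s4.png

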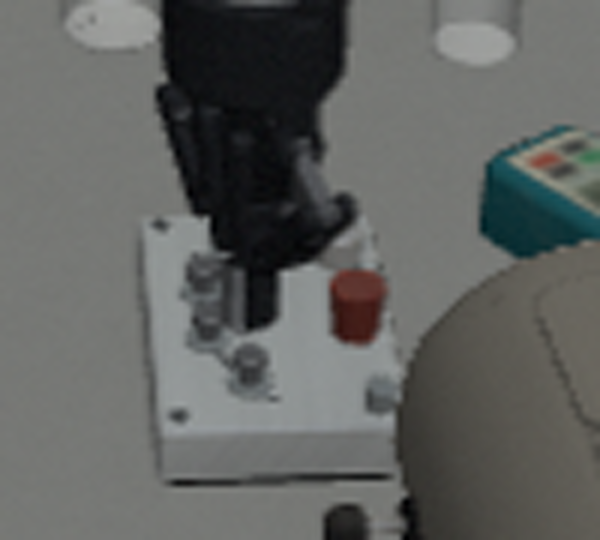

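View pics/w4.png

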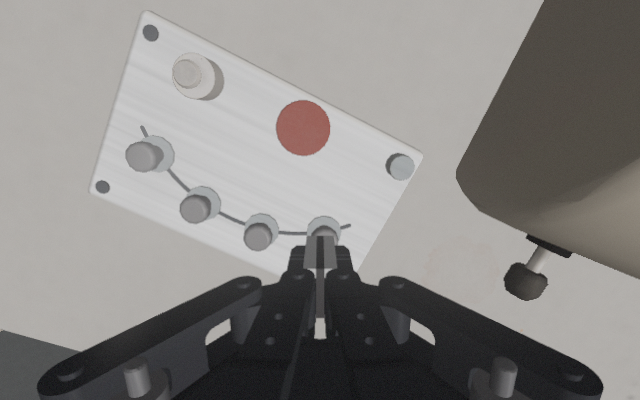

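```bash
python3 -m jog '[[[0,0,0.3],[0,0,0]],[[0,0,0.6],[0,0,0]],[[0,0,0.8],[0,0,0]],[[0,0,1],[0,0,0]],[[0,0,1.1],[0,0,0]]]'
python3 -m jog '[[[0,0,0.1],[0,0,0]],[[0,0,0.2],[0,0,0]],[[0,0,0.3],[0,0,0]],[[0,0,0.4],[0,0,0]],[[0,0,0.4],[0,0,0]]]'
```

```text
clock: 4.7
ee_pos: [509.0, -272.3, 16.9]
ee_rot: [0.0, 0.814, -0.581, -0.0]
force: [0.2, 0.2, 1.4]
opening: -0.0
clock: 5.2
ee_pos: [509.1, -272.4, 13.3]
ee_rot: [-0.0, 0.814, -0.581, 0.0]
force: [-0.5, -0.1, 2.6]
opening: -0.0
```

```bash
python3 -m jog '[[[0,0,0.1],[0,0,0]],[[0,0,0.2],[0,0,0]],[[0,0,0.3],[0,0,0]],[[0,0,0.3],[0,0,0]],[[0,0,0.3],[0,0,0]]]'
python3 -m jog '[[[0,0,0.1],[0,0,0]],[[0,0,0.2],[0,0,0]],[[0,0,0.3],[0,0,0]],[[0,0,0.3],[0,0,0]],[[0,0,0.3],[0,0,0]]]'
```

```text
clock: 5.7
ee_pos: [509.1, -272.4, 10.0]
ee_rot: [-0.0, 0.814, -0.581, -0.0]
force: [-1.6, -0.3, 1.0]
opening: -0.003
clock: 6.2
ee_pos: [509.1, -272.4, 7.1]
ee_rot: [0.0, 0.814, -0.581, 0.0]
force: [-0.2, -0.5, 0.7]
opening: -0.0
```

```bash
python3 - <<'E'
from h import *
s=env.sense();print(s["force"],s["torque"])
p,d=capture("wrist");cv2.imwrite("pics/w5.png",cv2.resize(p[120:300,200:440],None,fx=3.3,fy=3.3,interpolation=cv2.INTER_CUBIC))
W=cloud(calibration("wrist"),d)
for r in range(222,246,2):print(r,W[r,315].round(0),W[r,325].round(0))
p,d=capture("side");cv2.imwrite("pics/s5.png",cv2.resize(p[180:250,300:380],None,fx=8,fy=8,interpolation=cv2.INTER_CUBIC))
E
```

```text
[-0.15021544 -0.47990364  0.70807938] [-0.00921758  0.03180831 -0.01597871]
222 [ 520. -266.   35.] [ 522. -271.   34.]
224 [ 519. -266.   36.] [ 521. -271.   34.]
226 [ 518. -267.   33.] [ 520. -271.   35.]
228 [ 517. -267.   34.] [ 518. -272.   34.]
230 [ 516. -267.   35.] [ 518. -272.   37.]
232 [ 515. -267.   35.] [ 517. -272.   37.]
234 [ 515. -268.   37.] [ 516. -273.   36.]
236 [ 518. -267.   48.] [ 519. -271.   47.]
238 [ 518. -267.   51.] [ 519. -271.   50.]
240 [ 518. -267.   53.] [ 519. -271.   53.]
242 [ 518. -267.   56.] [ 519. -271.   55.]
244 [ 518. -267.   58.] [ 519. -271.   57.]
```

View pics/s5.png

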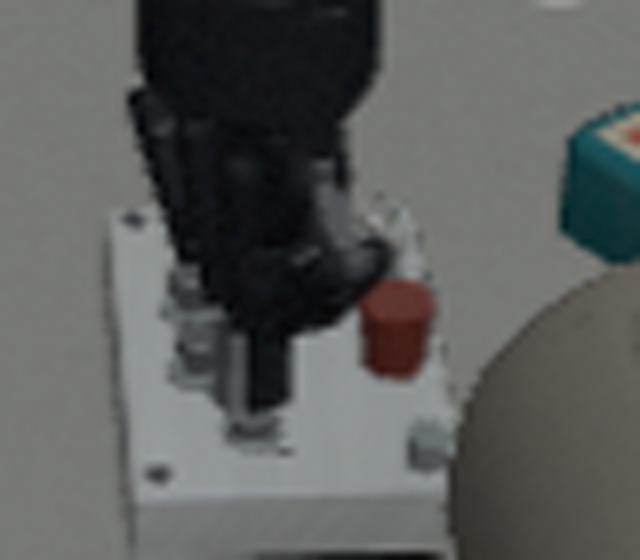

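View pics/w5.png

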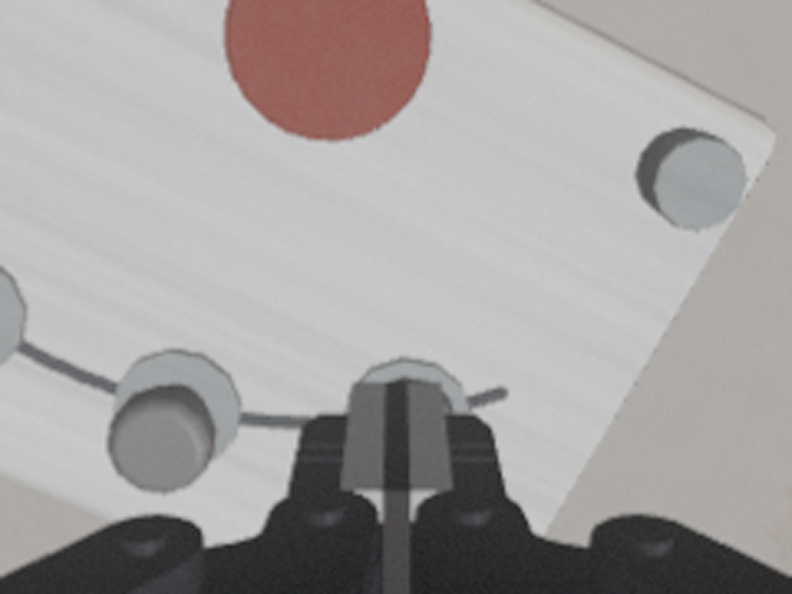

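```bash
python3 -m jog '[[[0,0,0.1],[0,0,0]],[[0,0,0.15],[0,0,0]],[[0,0,0.2],[0,0,0]],[[0,0,0.2],[0,0,0]],[[0,0,0.2],[0,0,0]]]'
```

```text
clock: 6.8
ee_pos: [509.2, -272.5, 6.8]
ee_rot: [-0.0, 0.814, -0.581, 0.0]
force: [-4.8, 2.3, 16.5]
opening: -0.001
```

```bash
python3 -m jog '[[[0,0,0.05],[0,0,0]],[[0,0,0.1],[0,0,0]],[[0,0,0.1],[0,0,0]],[[0,0,0.1],[0,0,0]],[[0,0,0.1],[0,0,0]]]'
```

```text
clock: 7.3
ee_pos: [509.3, -272.6, 6.7]
ee_rot: [-0.0, 0.814, -0.581, 0.001]
force: [-7.3, 3.0, 23.9]
opening: -0.001
```

```bash
python3 -m jog '[[[0,0,-0.4],[0,0,0]],[[0,0,-0.8],[0,0,0]],[[0,0,-1.2],[0,0,0]],[[0,0,-1.5],[0,0,0]],[[0,0,-1.6],[0,0,0]]]'
python3 -m jog '[[[-0.75,0.1,0],[0,0,0]],[[-1.5,0.13,0],[0,0,0]],[[-2.3,0.1,0],[0,0,0]],[[-3.1,0,0],[0,0,0]],[[-3.7,-0.13,0],[0,0,0]]]'
python3 - <<'E'
from h import *
p,d=capture("wrist");cv2.imwrite("pics/w6.png",cv2.resize(p[120:300,200:440],None,fx=3.3,fy=3.3,interpolation=cv2.INTER_CUBIC))
W=cloud(calibration("wrist"),d);print(env.sense()["ee_pos"])
for r in range(222,246,2):print(r,W[r,315].round(0),W[r,325].round(0))
E
```

```text
clock: 7.8
ee_pos: [509.2, -272.5, 20.3]
ee_rot: [-0.0, 0.814, -0.581, 0.0]
force: [0.0, 0.9, 0.3]
opening: -0.001
clock: 8.3
ee_pos: [497.9, -235.9, 20.1]
ee_rot: [-0.0, 0.814, -0.581, -0.0]
force: [0.2, -0.2, 0.6]
opening: 0.0
[ 497.81994641 -235.22736562   20.12464146]
222 [ 504. -230.   34.] [ 507. -235.   37.]
224 [ 504. -230.   36.] [ 506. -235.   37.]
226 [ 503. -230.   37.] [ 505. -236.   37.]
228 [ 501. -231.   36.] [ 503. -236.   36.]
230 [ 501. -231.   37.] [ 505. -235.   45.]
232 [ 499. -232.   36.] [ 505. -235.   47.]
234 [ 501. -231.   45.] [ 505. -235.   50.]
236 [ 506. -230.   60.] [ 508. -234.   60.]
238 [ 506. -230.   64.] [ 508. -234.   63.]
240 [ 507. -230.   67.] [ 508. -234.   65.]
242 [ 507. -230.   69.] [ 508. -234.   69.]
244 [ 506. -230.   70.] [ 508. -234.   71.]
```

View pics/w6.png

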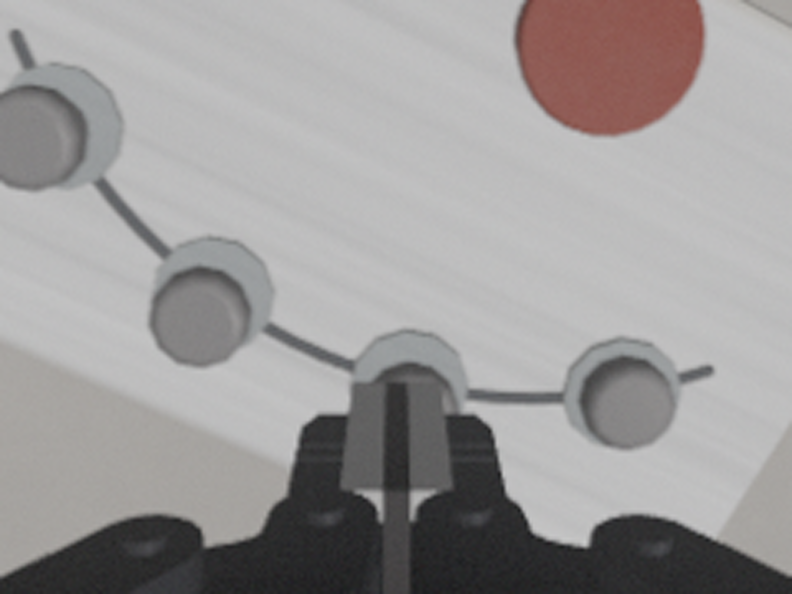

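```bash
python3 -m jog '[[[0.15,0,0.1],[0,0,0]],[[0.25,0,0.3],[0,0,0]],[[0.25,0,0.5],[0,0,0]],[[0.25,0,0.7],[0,0,0]],[[0.25,0,0.8],[0,0,0]]]'
python3 -m jog '[[[0,0,0.1],[0,0,0]],[[0,0,0.25],[0,0,0]],[[0,0,0.4],[0,0,0]],[[0,0,0.5],[0,0,0]],[[0,0,0.6],[0,0,0]]]'
python3 -m jog '[[[0,0,0.05],[0,0,0]],[[0,0,0.1],[0,0,0]],[[0,0,0.15],[0,0,0]],[[0,0,0.15],[0,0,0]],[[0,0,0.15],[0,0,0]]]'
```

```text
clock: 8.85
ee_pos: [499.3, -239.8, 12.3]
ee_rot: [0.0, 0.814, -0.581, 0.0]
force: [-0.2, -0.2, 4.4]
opening: -0.0
clock: 9.35
ee_pos: [499.3, -239.8, 6.8]
ee_rot: [0.0, 0.814, -0.581, 0.0]
force: [-4.9, -0.6, 17.3]
opening: 0.002
clock: 9.85
ee_pos: [499.4, -239.8, 6.7]
ee_rot: [0.0, 0.814, -0.581, 0.001]
force: [-6.3, 1.0, 21.6]
opening: -0.002
```

```bash
python3 -m jog '[[[0,0,-0.4],[0,0,0]],[[0,0,-0.8],[0,0,0]],[[0,0,-1.2],[0,0,0]],[[0,0,-1.5],[0,0,0]],[[0,0,-1.55],[0,0,0]]]'
python3 -m jog '[[[-0.75,-0.22,0],[0,0,0]],[[-1.5,-0.53,0],[0,0,0]],[[-2.2,-0.86,0],[0,0,0]],[[-2.9,-1.27,0],[0,0,0]],[[-3.4,-1.57,0],[0,0,0]]]'
python3 - <<'E'
from h import *
p,d=capture("wrist");cv2.imwrite("pics/w7.png",cv2.resize(p[120:300,200:440],None,fx=3.3,fy=3.3,interpolation=cv2.INTER_CUBIC))
print(env.sense()["ee_pos"])
E
```

```text
clock: 10.35
ee_pos: [499.2, -239.3, 20.3]
ee_rot: [-0.0, 0.814, -0.581, 0.0]
force: [-0.6, -0.0, -0.9]
opening: -0.001
clock: 10.85
ee_pos: [503.0, -201.1, 20.1]
ee_rot: [-0.0, 0.814, -0.581, -0.0]
force: [0.2, -0.2, -0.2]
opening: -0.003
[ 503.20120001 -200.49622436   20.18226136]
```

View pics/w7.png

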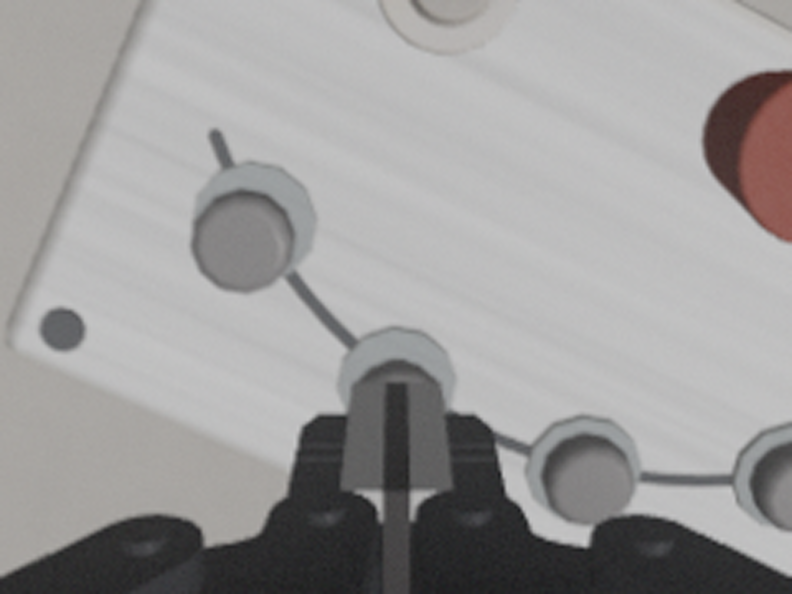

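```bash
python3 -m jog '[[[0,0,0.1],[0,0,0]],[[0,0,0.3],[0,0,0]],[[0,0,0.5],[0,0,0]],[[0,0,0.7],[0,0,0]],[[0,0,0.8],[0,0,0]]]'
python3 -m jog '[[[0,0,0.1],[0,0,0]],[[0,0,0.25],[0,0,0]],[[0,0,0.4],[0,0,0]],[[0,0,0.5],[0,0,0]],[[0,0,0.6],[0,0,0]]]'
python3 -m jog '[[[0,0,0.05],[0,0,0]],[[0,0,0.1],[0,0,0]],[[0,0,0.15],[0,0,0]],[[0,0,0.15],[0,0,0]],[[0,0,0.15],[0,0,0]]]'
```

```text
clock: 11.4
ee_pos: [502.9, -202.4, 12.2]
ee_rot: [0.0, 0.814, -0.581, 0.0]
force: [-1.1, 0.7, 3.0]
opening: 0.003
clock: 11.9
ee_pos: [503.0, -202.4, 6.8]
ee_rot: [0.0, 0.814, -0.581, 0.0]
force: [-5.4, 1.0, 18.6]
opening: 0.003
clock: 12.4
ee_pos: [503.1, -202.4, 6.7]
ee_rot: [0.0, 0.814, -0.581, 0.001]
force: [-7.5, 1.3, 22.6]
opening: 0.004
```

```bash
python3 -m jog '[[[0,0,-0.4],[0,0,0]],[[0,0,-0.8],[0,0,0]],[[0,0,-1.2],[0,0,0]],[[0,0,-1.5],[0,0,0]],[[0,0,-1.55],[0,0,0]]]'
python3 -m jog '[[[-0.58,-0.5,0],[0,0,0]],[[-1.13,-1.07,0],[0,0,0]],[[-1.62,-1.66,0],[0,0,0]],[[-2.07,-2.3,0],[0,0,0]],[[-2.4,-2.87,0],[0,0,0]]]'
python3 - <<'E'
from h import *
p,d=capture("wrist");cv2.imwrite("pics/w8.png",cv2.resize(p[120:300,200:440],None,fx=3.3,fy=3.3,interpolation=cv2.INTER_CUBIC))
print(env.sense()["ee_pos"])
E
```

```text
clock: 12.9
ee_pos: [503.2, -202.1, 20.4]
ee_rot: [-0.0, 0.814, -0.581, 0.0]
force: [0.5, -0.1, 0.6]
opening: 0.003
clock: 13.4
ee_pos: [522.7, -169.2, 20.1]
ee_rot: [-0.0, 0.814, -0.581, -0.0]
force: [-0.9, 0.1, 0.1]
opening: 0.003
[ 523.48333588 -168.73551127   20.20413039]
```

View pics/w8.png

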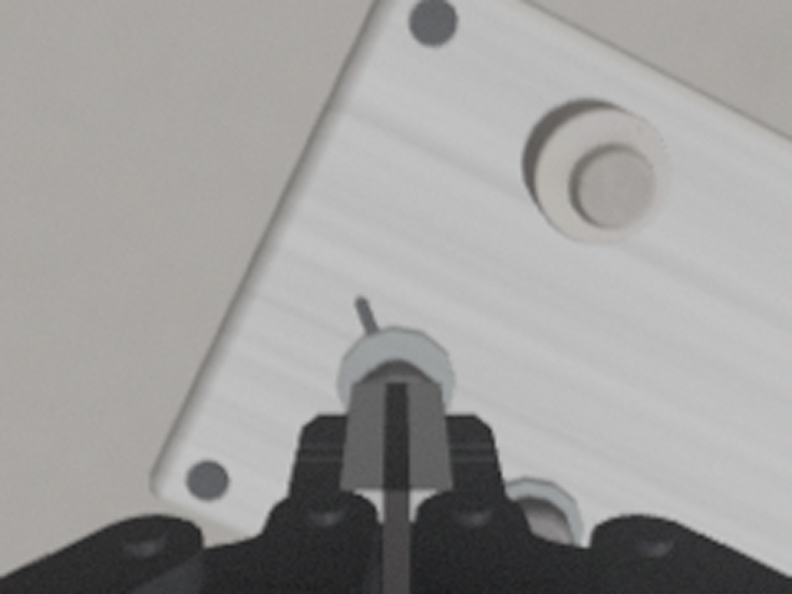

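Centred over plug 4, so I press it.

```bash
python3 -m jog '[[[0,0,0.1],[0,0,0]],[[0,0,0.3],[0,0,0]],[[0,0,0.5],[0,0,0]],[[0,0,0.7],[0,0,0]],[[0,0,0.8],[0,0,0]]]'
python3 -m jog '[[[0,0,0.1],[0,0,0]],[[0,0,0.25],[0,0,0]],[[0,0,0.4],[0,0,0]],[[0,0,0.5],[0,0,0]],[[0,0,0.6],[0,0,0]]]'
python3 -m jog '[[[0,0,0.05],[0,0,0]],[[0,0,0.1],[0,0,0]],[[0,0,0.15],[0,0,0]],[[0,0,0.15],[0,0,0]],[[0,0,0.15],[0,0,0]]]'
```

```text
clock: 13.95
ee_pos: [522.1, -170.3, 12.2]
ee_rot: [-0.0, 0.814, -0.581, 0.0]
force: [-0.7, 0.7, 4.0]
opening: 0.002
clock: 14.45
ee_pos: [522.3, -170.3, 6.8]
ee_rot: [0.0, 0.814, -0.581, 0.0]
force: [-6.3, 0.6, 18.1]
opening: -0.0
clock: 14.95
ee_pos: [522.3, -170.3, 6.7]
ee_rot: [0.0, 0.814, -0.581, 0.0]
force: [-8.0, 1.7, 22.8]
opening: 0.002
```

```bash
python3 -m jog '[[[0,0,-0.5],[0,0,0]],[[0,0,-1.5],[0,0,0]],[[0,0,-3.5],[0,0,0]],[[0,0,-6],[0,0,0]],[[0,0,-8],[0,0,0]]]'
python3 -m jog '[[[0,0.3,-2],[0,0,0]],[[0.5,1,-4],[0,0,0]],[[1.5,2,-6],[0,0,0]],[[2.5,2.5,-7],[0,0,0]],[[3,3,-7],[0,0,0]]]'
python3 -m jog '[[[0,0,0],[0,0,0]],[[0,0,0],[0,0,0]],[[0,0,0],[0,0,0]],[[0,0,0],[0,0,0]],[[0,0,0],[0,0,0]]]'
python3 - <<'E'
from h import *
c=calibration("wrist");p,d=capture("wrist");cv2.imwrite("pics/w9.png",p)
W=cloud(c,d)
TT=np.linalg.inv(c["pose"])
for x,y in[(508.9,-274),(498.5,-239),(502.8,-202),(522.2,-170)]:
    M=(np.hypot(W[...,0]-x,W[...,1]-y)<5)&(W[...,2]<100);print(np.median(W[M],axis=0).round(1),np.std(W[M],axis=0).round(1))
M=np.hypot(W[...,0]-535,W[...,1]+230)<8;print("deck",np.median(W[M],axis=0))
p,d=capture("side");cv2.imwrite("pics/s9.png",cv2.resize(p[180:260,295:385],None,fx=7,fy=7,interpolation=cv2.INTER_CUBIC))
p,d=capture("top");cv2.imwrite("pics/t9.png",p)
E
```

```text
clock: 15.45
ee_pos: [522.5, -170.1, 85.9]
ee_rot: [-0.0, 0.814, -0.581, 0.0]
force: [-0.6, 0.4, 0.4]
opening: 0.006
clock: 15.95
ee_pos: [504.9, -209.5, 156.1]
ee_rot: [-0.0, 0.814, -0.581, 0.002]
force: [-0.1, -0.7, -0.7]
opening: 0.002
clock: 16.45
ee_pos: [503.6, -207.8, 154.3]
ee_rot: [0.0, 0.814, -0.581, -0.0]
force: [0.2, -0.9, 0.5]
opening: -0.002
[ 508.7 -274.4   43.5] [2.5 2.5 0.7]
[ 498.6 -239.    43.5] [2.5 2.5 0.7]
[ 503.  -202.    43.6] [2.5 2.5 0.6]
[ 522.1 -170.1   43.6] [2.5 2.6 0.6]
deck [ 534.99798913 -230.03493438   34.53470691]
```

View pics/w9.png

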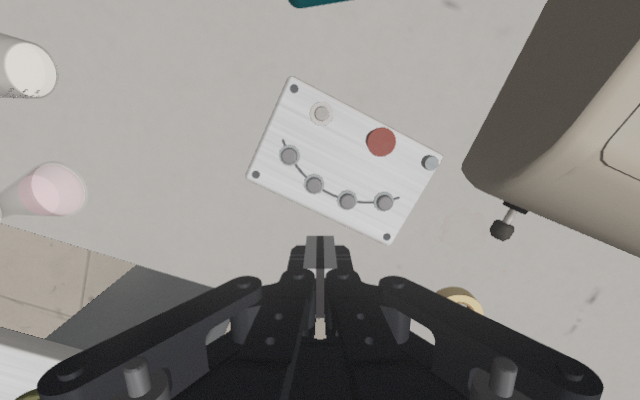

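View pics/s9.png

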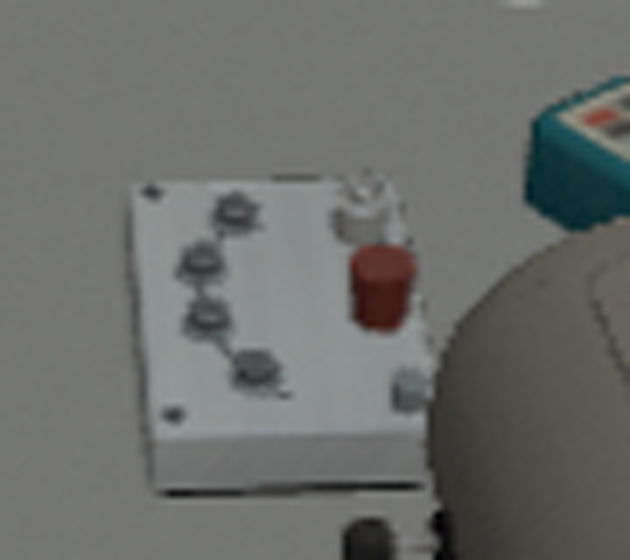

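All four tops are 9.0 mm above the measured deck, which is fully home. The stopper and weight still stand where they were, and the robot is touching nothing.

```bash
python3 -c "
from cell import env
print(env.finish_job())"
```

```text
the job is handed in; nothing more can be done
None
```

I pressed all four plugs fully home in one pass, starting at the index post, and handed the job in at about 16.6 s. The shut fingertips followed the arc about 6 mm above the plug tops between presses.

- **Plugs home:** each one stopped at the same height with about 22–24 N on the wrist. Wrist depth afterwards puts all four tops 9.0 mm above the deck (43.5–43.6 mm against 34.5 mm), which is the fully home height.
- **Other things:** the final wrist and side pictures show the stopper, the weight and the post standing as before. I compared them by eye only. I saved a last top picture but did not look at it, so the flask, timer and tape roll were not checked against the start.
- **Disagreement on tip height:** both cameras put the fingertips about 38 mm higher than the reported tool position. I went by the cameras and the wrist force. Contact and the home stop came about where the cameras predicted, within roughly 1 mm.
- **Disagreement on position:** the top and wrist cameras differed by up to about 3 mm on where the plugs stood. At plug 2 I shifted about 2.5 mm sideways after a wrist picture, before pressing.

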